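Unpin and open the casting mould

TASK

Draw the red-handled locking pin out of the plaster casting mould's blue clevis and park it in the open notch of the yellow pin rest, hanging upright by its collar. Then slide the loose half of the mould, the one with the wooden handle, fully open to its stop, leaving the dry beaker inside standing where it is and the other things on the table undisturbed. Let go of everything at the end.

Things in the scene. Friction and masses are not known exactly. Their poses are not given: they have to be found in the camera images.
- fixture: Two-part plaster mould on a plywood base (18 mm thick, x -82 to 133, y -170 to 95 mm), fixed. Origin: table height, under the cavity's centre; z up. The white halves meet at y = 0; closed they measure 120 mm in x, 140 in y, top 98 mm high. The +y half is fixed, the -y half slides to -y. A blue clevis (x 70 to 120, y -63 to 9, top 90 mm high) stands at the +x side; end stop at y -152, 43 mm high.
- bore (a point): Centre of the mouth of the vertical 14 mm clevis bore, on the clevis's top face, 90 mm above the table; fixture x 95, y -35 mm. The bore passes the upper cheek (14 mm thick), the sliding half's steel tongue (16 mm hole) and the lower cheek (top 50 mm high): while the pin is in, the half cannot slide.
- pin: Loose locking pin, 116 mm long, about 140 g. Origin: on its axis at the collar's underside; z along the axis to the handle. Steel shaft 12 mm diameter, 60 mm down from the origin, tapered end; collar 32 mm diameter, 6 mm thick; red round handle 22 mm diameter, 6 to 56 mm above the origin. Starts in the bore, collar on the clevis top; lifts straight out.
- rest: Yellow pin rest on a dark foot (80 x 85 mm, 8 mm thick), fixed. Origin: at table height; z up. Level top plate 12 mm thick, top 90 mm above the table, x -35 to 35, y -30 to 31 mm. A notch 18 mm wide (x -9 to 9), right through the plate, is open at the +y edge and runs in to y -4 mm. The post is under the plate at y below -16; free space below the notch.
- seat (a point): Where the pin's origin belongs when parked: in the notch, on the top face of the plate (90 mm high), 10 mm from the notch's closed end and 25 mm in from its open end.
- jaw (a joint): Travel of the sliding mould half towards the fixture's -y: 0 = closed, 0.080 m = fully open at its stop. Friction about 3 N and light damping; it stays where it is left. Its handle moves with it.
- jaw_grip (a point): Middle of the wooden handle on top of the sliding half, 122 mm above the table, at fixture x 0, y -53 mm when closed; moves with the half. The handle is an upright block 60 mm along the fixture's x, 14 mm thick along its y (pinch it across this), 98 to 140 mm above the table.
- beaker: Dry clay-coloured beaker, 62 mm diameter, 74 mm tall, 150 g, standing loose in the mould cavity on the base, about 5 mm clear of the walls. Origin: centre of its underside; z up.
- mug: White mug, 76 mm diameter, 85 mm tall, bystander. Origin: centre of its underside.
- bowl: Blue bowl, 116 mm diameter, 55 mm tall, bystander. Origin: centre of its underside.
- brush: Brush 190 mm long lying on the table, bystander. Origin: about its middle, underside.
There are look-alikes about, which are no part of the job. There is more than one size of the rest; the one meant has the size given above.

How it is judged:
By the outcome, as a careful person would: the job done as asked, in the order asked, and still so for the second after the job is handed in, with the robot touching nothing.
It also fails if it takes over 56 s, if anything falls off the work surface, if the arm or the gripper's body presses on something with over 40 N, if the wrist force passes 120 N, or if a joint passes its speed limit or range.

ROBOT

A 6-joint arm with a two-finger parallel gripper is mounted at the origin on the work surface. World frame = base frame: x ahead of the robot, y to its left, z up, the work surface at z = 0. Lengths are in mm, angles in rad, forces in N, time in s.
With the tool pointing down it reaches from about 300 to 775 mm from the base axis. Payload 14.6 kg.
Tool frame: the origin (TCP) lies midway between the tips of the shut fingers; the grasp point (between the pads) lies 19 mm behind it; y points along the fingers, x is the direction in which the jaws open and shut, and the axes are right-handed (so a half turn about y gives the same grasp; the last joint's range is limited). The gripper opens to 94 mm and grips with 3 to 60 N. Pads are 16 mm wide; open, the fingers measure 119 mm over their backs; the gripper's body (75 mm by 177 mm) begins 78 mm behind the grasp point.
Start: joints at [-1.223, 0.3, 1.521, -0, 1.321, -0.067], TCP at [221.646, -503.351, 205.446] pointing down, gripper open.
Joint ranges: [-3.03, 3.03], [-0.79, 2.21], [0.23, 2.52], [-1.04, 4.18], [0, 3.07], [-2.55, 2.55]. Speed limits (rad/s): [2.22, 2.22, 2.57, 3.14, 3.14, 3.14].

INTERFACE

Orientations are given as [roll, pitch, yaw] about the fixed x, y, z axes, in that order (R = Rz(yaw) Ry(pitch) Rx(roll)).
In Python, from cell import manip gives the robot as it stands.
- The arm moves only by the tool servo_tool, never from a script. Its argument "commands" is a list of rows, each an object with "dp": the shift along the tool's x, y, z in mm, a list of three; "turn": the turn, a rotation vector about the tool's x, y, z in degrees, a list of three. A call has 1 to 5 rows; each row is the pose to reach, as a shift and turn from the pose measured when the call began, along the tool's axes at that moment; what a row does not reach only later rows make up. A row lasts 1/12 s, in which the tool goes at most 41.7 mm and 7.16 degrees, less where a joint would pass 70% of its speed; a pose out of reach is approached as far as the arm can. A call with a gripper value outside its range is refused whole. "grip" is the gripper command: -1 is fully open, 1 is shut, values between are in proportion, set as the call begins (left out, the last holds). The fingers move at their own pace and stop on an object; "force" is the grip in N (left out, the last holds). Time passes only in rows, so rows that repeat a pose let the fingers close. It gives the time, the measured TCP pose, the force and the opening at its end, in the units of the state.
- manip.read_state(): the state, without advancing time (a new reading comes with each control period).
- manip.camera(name): name is "scene" or "side" or "wrist"; returns a dict with "img" (480x640x3 uint8, red, green, blue), "depth" (480x640 float32, mm along the optical axis (not along the pixel's ray), 0 where there is no reading), "K" (3x3 intrinsics, pixels), "k1" (the pictures are not rectified: a ray, as slopes to the right and down, at radius r is drawn at 1 + k1 r^2 times it, then the intrinsics apply), "R" (3x3) and "t" (3): a world point X has camera coordinates R X + t; the wrist camera has in their place "hand_eye" (4x4, takes a point from camera to tool coordinates, whose origin is the TCP and whose axes are the tool frame's). Camera axes: x right, y down, z forward; pixel columns grow to the right and rows downward; lengths in mm; the calibration is good to about 2 mm. A picture is of the moment at which its call begins: read the wrist's pose just before it.
- manip.sign_off(): hands the job in, once; it reports no verdict.
The state is a dict: "clock": time; "joints": joint angles; "qd": joint speeds; "effort": joint torques, N m; "eef_pos": TCP position; "eef_rot": TCP orientation; "wrist_force": force on the tool from outside, world axes, zero at the start; "moment": the same for the moment, N m; "finger_gap": finger opening in mm.
Only numpy, scipy, OpenCV 4.12 (cv2) and the standard library are available. Lean on these libraries where they do the work, as an engineer would, in place of code of your own. Each camera call takes 0.05 s, during which the arm holds its last target.

## Working session

There is one attempt and no reset: what is moved stays moved. The work goes in short steps, Python scripts to look and compute and a tool call to move; the robot and the scene stay as the last step left them, time stands still between calls to the robot, and variables do not carry over. Pictures are saved under pics/ and viewed, and the job is handed in when it is done.

Besides the shell and the picture viewer there is one more tool, called after ">>>" by a JSON object that holds its "op" and its "data". servo_tool: Moves the arm, as the interface text tells. Its arguments: {"type":"object","properties":{"commands":{"type":"array","items":{"type":"object","properties":{"dp":{"type":"array","items":{"type":"number"}},"turn":{"type":"array","items":{"type":"number"}}}}},"grip":{"type":"number"},"force":{"type":"number"}},"required":["commands"]}

```bash
ls; mkdir -p pics
python3 - <<'E'
from cell import manip
import cv2,pickle
s=manip.read_state();print(s)
d={}
for n in("scene","side","wrist"):
    c=manip.camera(n);d[n]=c;cv2.imwrite(f"pics/{n}0.png",c["img"][:,:,::-1])
    print(n,c["K"],c["k1"],c.get("R"),c.get("t"),c.get("hand_eye"))
pickle.dump((s,d),open("d0.pkl","wb"))
E
```

```text
pics
{'clock': 0.0, 'joints': array([-1.22263191e+00,  3.00459932e-01,  1.52161417e+00, -2.66115625e-05,
        1.32065278e+00, -6.66129200e-02]), 'qd': array([-0.00099467, -0.00039207, -0.0002375 ,  0.0008557 ,  0.00151487,
       -0.00127031]), 'effort': array([-3.89761717e-04, -5.31810451e+01, -3.52739954e+01,  7.07970886e-02,
        2.44578416e-02, -1.01313901e-04]), 'eef_pos': array([ 221.53631653, -503.12090564,  204.87844563]), 'eef_rot': array([-1.57074655e+00,  1.13343314e-03, -1.15601236e+00]), 'wrist_force': array([-0.76726008, -0.00930385,  1.15226109]), 'moment': array([-0.02369946,  0.03307715,  0.03179955]), 'finger_gap': 93.7624740047398}
scene [[452.53816706   0.         314.71946301]
 [  0.         452.53816706 236.02446335]
 [  0.           0.           1.        ]] -0.048984968543577014 [[-0.78409344  0.62037094  0.01836788]
 [ 0.43161974  0.56631743 -0.70213173]
 [-0.44598418 -0.54260894 -0.71181012]] [ 443.22608407 -126.08265442 1201.44820957] None
side [[437.29997198   0.         317.63807762]
 [  0.         437.29997198 243.52240845]
 [  0.           0.           1.        ]] -0.04747140718606467 [[ 0.99656147 -0.08071065  0.01873571]
 [-0.023575   -0.49298045 -0.86972093]
 [ 0.07943208  0.86628867 -0.49318808]] [-506.34175524   89.36294601 1167.42227857] None
wrist [[416.24393141   0.         320.84457837]
 [  0.         416.24393141 238.96395333]
 [  0.           0.           1.        ]] -0.035368940441034405 None None [[ 9.99998880e-01 -3.44556590e-04  1.45676051e-03  1.75069367e+00]
 [-1.49684415e-03 -2.41928624e-01  9.70292894e-01 -1.77912529e+02]
 [ 1.81112533e-05 -9.70293988e-01 -2.41928868e-01  7.02390273e+01]
 [ 0.00000000e+00  0.00000000e+00  0.00000000e+00  1.00000000e+00]]
```

View pics/scene0.png

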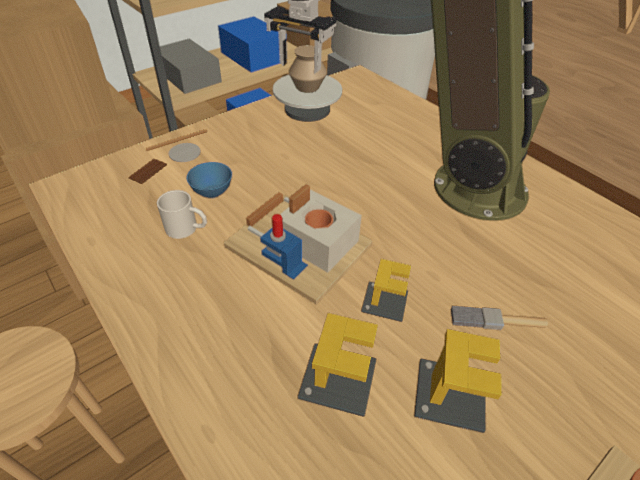

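View pics/side0.png

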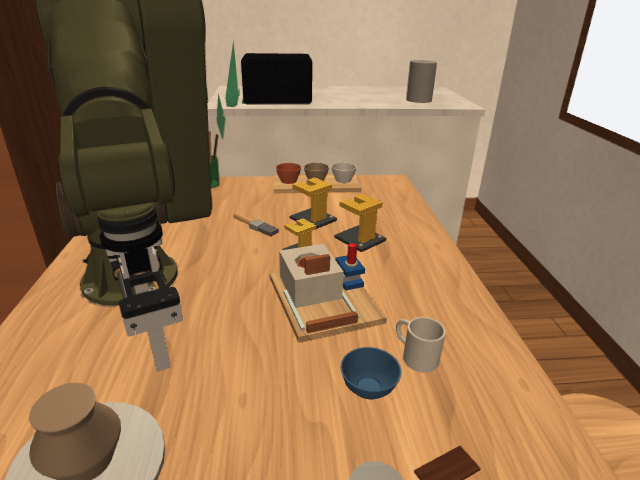

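View pics/wrist0.png

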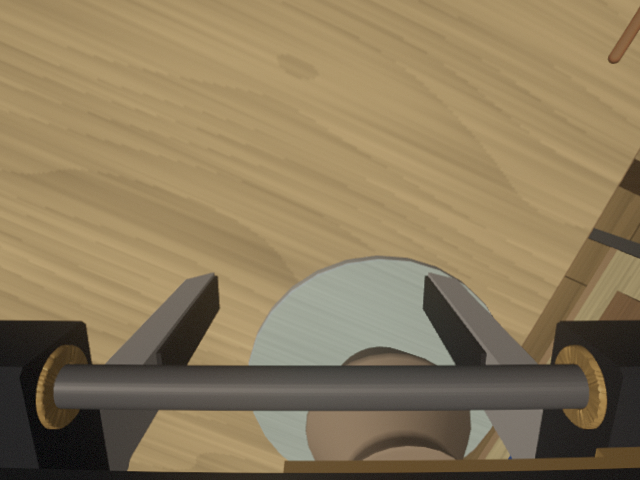

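The scene view shows the mould around (310,235) with the red pin at (278,228). There are three yellow rests, at (390,285), (345,350) and (465,365). The wooden handle is at (300,198), and a brown end stop at (265,209). The side view agrees. The gripper starts near a vase on a wheel, so I must move off that carefully. Next I'll measure the rests and the fixture.

```bash
cat > h.py <<'E'
import numpy as np,cv2,pickle
from scipy.spatial.transform import Rotation as Rn
def cloud(c,s=None):
    K=c["K"];k=c["k1"];h,w=c["depth"].shape
    u,v=np.meshgrid(np.arange(w),np.arange(h))
    p=np.stack([u,v],-1).reshape(-1,1,2).astype(np.float64)
    q=cv2.undistortPoints(p,K,np.array([k,0,0,0,0.])).reshape(h,w,2)
    z=c["depth"].astype(float)
    X=np.concatenate([q*z[...,None],z[...,None]],-1)
    if c.get("hand_eye") is not None:
        H=np.array(c["hand_eye"]);X=X@H[:3,:3].T+H[:3,3]
        R=Rn.from_euler("xyz",s["eef_rot"]).as_matrix();X=X@R.T+s["eef_pos"]
    else: X=(X-c["t"])@np.array(c["R"])
    X[z==0]=np.nan
    return X
def proj(c,P,s=None):
    P=np.atleast_2d(np.array(P,float))
    if c.get("hand_eye") is not None:
        R=Rn.from_euler("xyz",s["eef_rot"]).as_matrix();P=(P-s["eef_pos"])@R
        H=np.array(c["hand_eye"]);P=(P-H[:3,3])@H[:3,:3]
    else:P=P@np.array(c["R"]).T+c["t"]
    return cv2.projectPoints(P.reshape(-1,1,3),np.zeros(3),np.zeros(3),c["K"],np.array([c["k1"],0,0,0,0.]))[0].reshape(-1,2)
def hsv(c): return cv2.cvtColor(c["img"],cv2.COLOR_RGB2HSV)
E
python3 - <<'E'
from h import *
s,d=pickle.load(open("d0.pkl","rb"))
for n in("scene","side"):
    c=d[n];X=cloud(c);H=hsv(c)
    on=(X[...,2]>-10)&(X[...,2]<300)
    def comps(m,nm,mina=40):
        m=(m&on).astype(np.uint8)
        N,L,st,ce=cv2.connectedComponentsWithStats(m)
        for i in range(1,N):
            if st[i,4]<mina: continue
            P=X[L==i];top=np.nanpercentile(P[:,2],97)
            T=P[np.abs(P[:,2]-np.nanpercentile(P[:,2],90))<5] 
            r=cv2.minAreaRect(T[:,:2].astype(np.float32))
            print(n,nm,"px",ce[i].round(),"n",st[i,4],"zmin/max",np.nanpercentile(P[:,2],[3,97]).round(),"top rect",np.round(r[0]),np.round(r[1]),round(r[2]))
    h,S,V=H[...,0],H[...,1],H[...,2]
    comps((h>20)&(h<32)&(S>190)&(V>80),"yellow")
    comps(((h<5)|(h>175))&(S>190)&(V>90),"red",20)
    comps((h>100)&(h<118)&(S>150),"blue")
    for z0 in ():pass
E
```

```text
scene yellow px [383. 291.] n 70 zmin/max [25. 90.] top rect [494. 128.] [ 3. 49.] 35
scene yellow px [442. 380.] n 266 zmin/max [ 23. 125.] top rect [558. 316.] [71. 29.] 67
scene yellow px [324. 376.] n 94 zmin/max [ 19. 124.] top rect [700. 202.] [ 2. 16.] 38
scene yellow px [350. 375.] n 62 zmin/max [114. 126.] top rect [679. 229.] [ 3. 40.] 36
scene yellow px [488. 394.] n 40 zmin/max [113. 125.] top rect [536. 381.] [ 2. 27.] 36
scene red px [277. 225.] n 184 zmin/max [103. 147.] top rect [ 582. -104.] [18. 18.] 38
scene blue px [285. 253.] n 780 zmin/max [20. 91.] top rect [580. -98.] [51. 71.] 15
side red px [352. 253.] n 159 zmin/max [100. 146.] top rect [ 578. -109.] [21. 18.] 38
side blue px [350. 267.] n 242 zmin/max [78. 92.] top rect [ 577. -103.] [50. 75.] 15
side blue px [353. 284.] n 143 zmin/max [38. 52.] top rect [ 585. -128.] [50. 20.] 16
```

Run:
```python
from h import *
s,d=pickle.load(open("d0.pkl","rb"))
c=d["scene"];X=cloud(c);H=hsv(c);h,S,V=H[...,0],H[...,1],H[...,2]
yel=(h>18)&(h<34)&(S>150)
for z0,nm in((90,"a"),(125,"b")):
    m=(yel&(abs(X[...,2]-z0)<5)).astype(np.uint8)
    N,L,st,ce=cv2.connectedComponentsWithStats(m)
    for i in range(1,N):
        if st[i,4]<60: continue
        P=X[L==i];r=cv2.minAreaRect(P[:,:2].astype(np.float32))
        print(z0,ce[i].round(),st[i,4],"z",np.median(P[:,2]).round(1),np.round(r[0],1),np.round(r[1],1),round(r[2],1))
# dark feet
m=((V<90)&(abs(X[...,2]-8)<5)).astype(np.uint8)
N,L,st,ce=cv2.connectedComponentsWithStats(m)
for i in range(1,N):
    if st[i,4]<60: continue
    P=X[L==i];r=cv2.minAreaRect(P[:,:2].astype(np.float32))
    print("foot",ce[i].round(),st[i,4],np.round(r[0],1),np.round(r[1],1),round(r[2],1))
# white mould top
for nm,m in (("mould",(S<60)&(V>110)&(abs(X[...,2]-98)<4)),("clevis",(h>100)&(h<118)&(S>150)&(abs(X[...,2]-90)<4)),("handle",(h<15)&(S>120)&(abs(X[...,2]-140)<4)&(X[...,0]<560)),("beaker",(h<15)&(S>90)&(abs(X[...,2]-92)<4)&(X[...,0]<560))):
    N,L,st,ce=cv2.connectedComponentsWithStats(m.astype(np.uint8))
    for i in range(1,N):
        if st[i,4]<25: continue
        P=X[L==i];r=cv2.minAreaRect(P[:,:2].astype(np.float32))
        print(nm,ce[i].round(),st[i,4],np.round(r[0],1),np.round(r[1],1),round(r[2],1))
cr=c["img"][150:430,200:520,::-1];cv2.imwrite("pics/crop0.png",cv2.resize(cr,None,fx=2.1,fy=2.1,interpolation=2))
```

```text
90 [392. 276.] 798 z 90.1 [464.9 111.6] [71.9 60.5] 35.2
125 [344. 345.] 2607 z 126.6 [652.1 185.2] [99.8 85.9] 36.3
125 [470. 362.] 2754 z 126.4 [515.1 330.4] [101.1  86.3] 37.1
foot [381.  22.] 232 [ -614.9 -1044.8] [148.8 485.5] 30.3
foot [307. 117.] 131 [ 150.3 -562.5] [ 59.  142.2] 54.2
foot [453. 204.] 154 [106.8  -9.8] [172.4  37.1] 85.5
foot [385. 304.] 856 [468.7 108.6] [78.5 82. ] 34.6
foot [337. 390.] 1969 [656.6 180.5] [111.7 117. ] 36.2
foot [449. 404.] 2266 [519.5 325.4] [111.5 117.7] 37.6
mould [322. 220.] 1723 [480.5 -96.3] [123.  142.2] 14.0
mould [274. 238.] 30 [ 591.6 -105.6] [10.1 25. ] 10.0
clevis [282. 242.] 307 [580.1 -97.9] [50.8 70.6] 15.0
handle [299. 192.] 85 [ 494.  -146.7] [58.5 14. ] 14.9
beaker [319. 217.] 106 [478.3 -98.6] [54.4 59.8] 41.5
```

View pics/crop0.png

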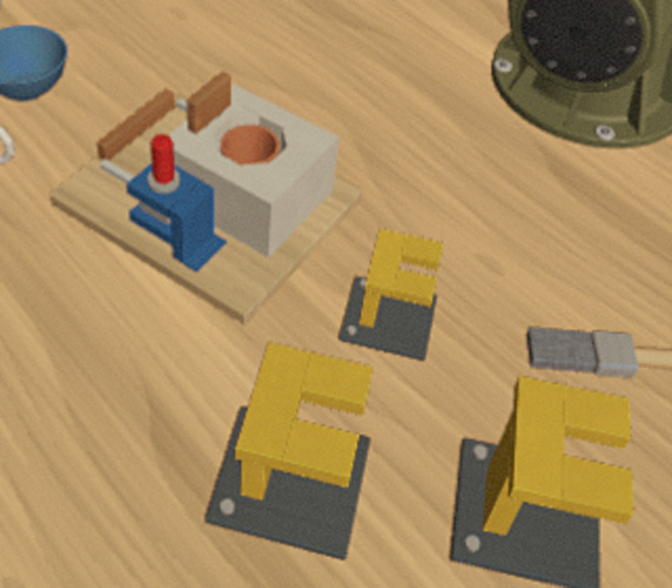

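The three candidates for the rest are A (390,285) with a 72x60 plate and top at 90, B (345,350) with 100x86 and 126, and C (465,365) with 101x86 and 126. Only A has the stated size, and the crop shows its notch open to image right, which puts rest yaw at about 35°. The only red-handled pin is at (278,228). The wooden grip is the block at (299,192), standing on the white half. The brown bar at (265,209) is the end stop. Fixture yaw is about 15°.

```bash
cat > go.py <<'E'
import sys
from h import *
from cell import manip
def go(p,yaw_deg):
    s=manip.read_state()
    R=Rn.from_euler("xyz",s["eef_rot"]); Rt=Rn.from_euler("xyz",[-np.pi/2,0,np.radians(yaw_deg)])
    print("t",round(s["clock"],2),"pos",s["eef_pos"].round(1),"rot",np.degrees(s["eef_rot"]).round(2),"F",s["wrist_force"].round(1),"gap",round(s["finger_gap"],1),"j",s["joints"].round(2))
    print("dp",R.inv().apply(np.array(p)-s["eef_pos"]).round(1),"turn",np.degrees((R.inv()*Rt).as_rotvec()).round(2))
if __name__=="__main__": a=list(map(float,sys.argv[1:]));go(a[:3],a[3])
E
python3 go.py 560 -112 260 -75
```

```text
t 0.15 pos [ 221.6 -503.2  205. ] rot [-9.000e+01  5.000e-02 -6.623e+01] F [0.1 0.6 0.4] gap 94.1 j [-1.22  0.3   1.52  0.    1.32 -0.07]
dp [-221.7  -54.7  467.4] turn [ 0.    8.77 -0.05]
```

>>> {"op": "servo_tool", "data": {"commands": [{"dp":[0,-15,0],"turn":[0,0,0]},{"dp":[0,-35,0],"turn":[0,0,0]},{"dp":[0,-55,0],"turn":[0,0,0]}]}}

```text
clock: 0.4
eef_pos: [221.5, -502.9, 260.2]
eef_rot: [-1.571, 0.002, -1.156]
wrist_force: [-0.5, 0.4, 0.1]
finger_gap: 94.1
```

```bash
python3 go.py 560 -112 260 -75
```

```text
t 0.4 pos [ 221.5 -502.9  260.2] rot [-89.99   0.14 -66.24] F [-0.5  0.4  0.1] gap 94.1 j [-1.22  0.26  1.44 -0.    1.44 -0.07]
dp [-221.4    0.8  467.4] turn [ 0.    8.76 -0.14]
```

>>> {"op": "servo_tool", "data": {"commands": [{"dp":[-8,0,17],"turn":[0,1,0]},{"dp":[-20,0,42],"turn":[0,2,0]},{"dp":[-34,0,72],"turn":[0,3,0]},{"dp":[-49,0,103],"turn":[0,4,0]},{"dp":[-64,0,135],"turn":[0,5,0]}], "grip": -0.1}}

```text
clock: 0.82
eef_pos: [319.8, -388.7, 260.2]
eef_rot: [-1.571, 0.003, -1.245]
wrist_force: [0.4, -0.5, 0.0]
finger_gap: 63.9
```

```bash
python3 go.py 560 -112 260 -75
```

```text
t 0.82 pos [ 319.8 -388.7  260.2] rot [-90.01   0.16 -71.33] F [ 0.4 -0.5  0. ] gap 63.9 j [-0.96  0.16  1.57  0.    1.42  0.29]
dp [-185.2    0.7  316.2] turn [ 0.01  3.67 -0.16]
```

>>> {"op": "servo_tool", "data": {"commands": [{"dp":[-16,0,28],"turn":[0,1,0]},{"dp":[-32,0,55],"turn":[0,2,0]},{"dp":[-48,0,82],"turn":[0,2.7,0]},{"dp":[-64,0,109],"turn":[0,3.7,0]},{"dp":[-80,0,136],"turn":[0,3.7,0]}]}}

```text
clock: 1.23
eef_pos: [423.7, -267.9, 260.3]
eef_rot: [-1.571, 0.003, -1.311]
wrist_force: [0.3, -0.1, -1.1]
finger_gap: 51.7
```

```bash
python3 go.py 560 -112 260 -75
```

```text
t 1.23 pos [ 423.7 -267.9  260.3] rot [-90.03   0.16 -75.09] F [ 0.3 -0.1 -1.1] gap 51.7 j [-0.64  0.15  1.57  0.    1.42  0.67]
dp [-115.6    0.6  171.8] turn [ 0.03 -0.09 -0.16]
```

>>> {"op": "servo_tool", "data": {"commands": [{"dp":[-19,0,28],"turn":[0,0,0]},{"dp":[-43,0,64],"turn":[0,0,0]},{"dp":[-67,0,100],"turn":[0,0,0]},{"dp":[-91,0,136],"turn":[0,0,0]},{"dp":[-108,0,160],"turn":[0,0,0]}]}}

```text
clock: 1.65
eef_pos: [551.8, -120.0, 260.3]
eef_rot: [-1.571, 0.003, -1.31]
wrist_force: [0.0, -0.6, -0.4]
finger_gap: 51.8
```

```bash
cat > look.py <<'E'
from h import *
from cell import manip
import sys
def look(n):
    s=manip.read_state();c=manip.camera("wrist");pickle.dump((s,c),open(n+".pkl","wb"))
    cv2.imwrite(f"pics/{n}.png",c["img"][:,:,::-1]);return s,c
if __name__=="__main__": look(sys.argv[1])
E
python3 look.py w1; python3 go.py 581 -106 200 -75
python3 - <<'E'
from h import *
s,c=pickle.load(open("w1.pkl","rb"));X=cloud(c,s);H=hsv(c);h,S,V=H[...,0],H[...,1],H[...,2]
for nm,m in (("red",((h<5)|(h>175))&(S>190)&(abs(X[...,2]-146)<4)),("redall",((h<5)|(h>175))&(S>190)),("mould",(S<60)&(V>110)&(abs(X[...,2]-98)<4)),("clevis",(h>100)&(h<118)&(S>150)&(abs(X[...,2]-90)<4)),("handle",(h<15)&(S>120)&(abs(X[...,2]-140)<4)&(X[...,0]<560)),("collar",(S<60)&(abs(X[...,2]-96)<3)&(np.hypot(X[...,0]-581,X[...,1]+106)<25))):
    N,L,st,ce=cv2.connectedComponentsWithStats(m.astype(np.uint8))
    for i in range(1,N):
        if st[i,4]<50: continue
        P=X[L==i];r=cv2.minAreaRect(P[:,:2].astype(np.float32))
        print(nm,ce[i].round(),st[i,4],"z",np.median(P[:,2]).round(1),np.round(r[0],1),np.round(r[1],1),round(r[2],1))
E
```

```text
t 1.7 pos [ 554.1 -116.5  259.9] rot [-90.01   0.25 -74.88] F [ 2.3  4.1 -0.7] gap 51.5 j [-0.27  0.3   1.39  0.    1.45  1.03]
dp [-2.8 59.9 28.7] turn [ 0.01  0.12 -0.25]
mould [319. 175.] 198 z 94.8 [ 587.2 -107.7] [30.2 16.7] 86.6
mould [274. 276.] 11153 z 96.7 [480.6 -97.4] [119.4 140. ] 14.5
handle [336. 327.] 118 z 138.9 [ 483.7 -151.5] [27.4  4.8] 15.4
collar [319. 176.] 242 z 94.7 [ 586.5 -108.1] [30.  18.3] 80.9
```

View pics/w1.png

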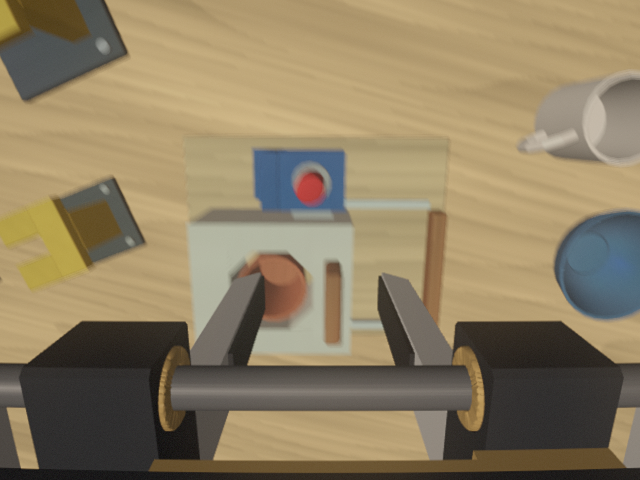

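The wrist view shows the pin at (310,186) in the blue clevis, with some motion blur. The beaker is at (280,285), the wooden grip at (333,300) and the small rest at left (60,240). I'll retake it at rest.

>>> {"op": "servo_tool", "data": {"commands": [{"dp":[-2,20,3],"turn":[0,0,0]},{"dp":[-3,40,5],"turn":[0,0,0]},{"dp":[-3,40,5],"turn":[0,0,0]},{"dp":[-3,40,5],"turn":[0,0,0]}]}}

```text
clock: 2.03
eef_pos: [557.7, -112.1, 219.4]
eef_rot: [-1.573, 0.005, -1.307]
wrist_force: [-0.0, -0.4, 0.3]
finger_gap: 51.3
```

```bash
cat > meas.py <<'E'
from h import *
import sys
s,c=pickle.load(open(sys.argv[1]+".pkl","rb"));X=cloud(c,s);H=hsv(c);h,S,V=H[...,0],H[...,1],H[...,2]
for nm,m in (("redtop",((h<6)|(h>174))&(S>150)&(abs(X[...,2]-146)<4)),("redall",((h<6)|(h>174))&(S>170)&(X[...,2]>100)),("mould",(S<60)&(V>110)&(abs(X[...,2]-98)<4)),("clevis",(h>100)&(h<118)&(S>150)&(abs(X[...,2]-90)<4)),("handle",(h<15)&(S>110)&(abs(X[...,2]-139)<4)&(X[...,0]<560)),("collar",(S<60)&(abs(X[...,2]-95)<3)&(np.hypot(X[...,0]-581,X[...,1]+106)<25)),("yel",(h>18)&(h<34)&(S>150)&(abs(X[...,2]-89)<5))):
    N,L,st,ce=cv2.connectedComponentsWithStats(m.astype(np.uint8))
    for i in range(1,N):
        if st[i,4]<50: continue
        P=X[L==i];r=cv2.minAreaRect(P[:,:2].astype(np.float32))
        print(nm,ce[i].round(),st[i,4],"z",np.median(P[:,2]).round(1),np.round(r[0],1),np.round(r[1],1),round(r[2],1))
E
python3 look.py w2; python3 go.py 581 -106 200 -75; python3 meas.py w2
```

```text
t 2.08 pos [ 558.1 -112.4  220.6] rot [-90.     0.24 -74.9 ] F [0.6 0.3 1.2] gap 51.8 j [-0.26  0.33  1.44  0.    1.37  1.04]
dp [-0.1 20.6 23.8] turn [ 0.    0.1  -0.24]
redtop [321. 213.] 856 z 144.5 [ 581.1 -107.6] [20.7 19.9] 13.5
mould [321. 192.] 374 z 94.8 [ 584.3 -106.1] [21.9 30.2] 15.5
mould [278. 287.] 10670 z 96.6 [490.1 -94.7] [100.  140.2] 14.6
handle [347. 334.] 463 z 138.0 [ 501.2 -146.3] [44.1 13.5] 14.5
collar [321. 192.] 467 z 94.6 [ 584.  -106.4] [23.8 30.2] 13.7
yel [ 8. 10.] 210 z 88.6 [651.4 137.7] [ 7.9 17. ] 69.2
yel [ 32. 273.] 3416 z 88.3 [464.8 109.8] [69.  61.5] 34.9
```

View pics/w2.png

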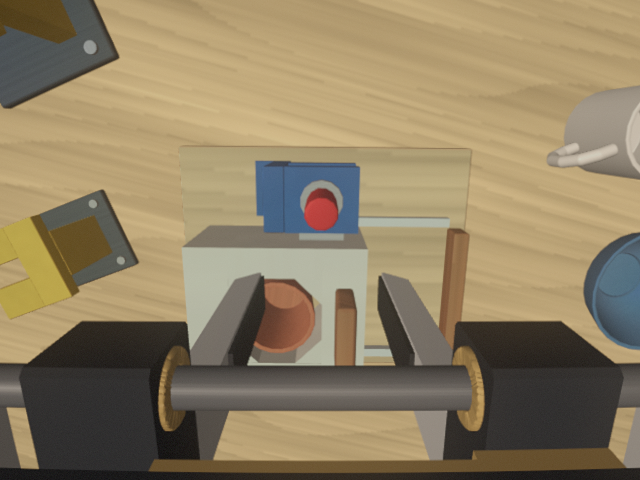

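Pin axis is measured at (581.1,-107.6) with its top at z of about 145, which fits 146. Approaching now.

>>> {"op": "servo_tool", "data": {"commands": [{"dp":[0.5,10,12],"turn":[0,0,0]},{"dp":[1,25,23.4],"turn":[0,0,0]},{"dp":[1.2,50,23.4],"turn":[0,0,-0.2]},{"dp":[1.2,75,23.4],"turn":[0,0,-0.2]},{"dp":[1.2,95,23.4],"turn":[0,0,-0.2]}]}}

```text
clock: 2.5
eef_pos: [581.0, -107.7, 125.5]
eef_rot: [-1.57, 0.0, -1.308]
wrist_force: [0.2, -0.8, -0.2]
finger_gap: 51.4
```

```bash
python3 look.py w3; python3 go.py 581.1 -107.4 106 -75; python3 meas.py w3
```

```text
t 2.55 pos [ 579.5 -107.3  121.8] rot [-90.21   0.15 -74.94] F [-1.  -0.3 -3.5] gap 51.6 j [-0.25  0.47  1.49  0.    1.19  1.06]
dp [ 0.5 15.8  1.6] turn [ 0.21  0.06 -0.15]
redtop [315. 308.] 1754 z 144.5 [ 582. -107.] [19.8 19.7] 44.2
redall [314. 306.] 1638 z 144.5 [ 582.1 -107.1] [18.4 19.5] 14.7
mould [317. 261.] 788 z 94.7 [ 585.  -106.6] [23.1 30.4] 12.2
mould [193. 338.] 109 z 96.4 [526.2 -50.1] [ 5.6 11.1] 72.1
mould [316. 350.] 4039 z 96.7 [ 537.8 -117.1] [19.6 72.9] 15.3
mould [324. 437.] 953 z 96.8 [ 485.2 -138.1] [41.4 16.8] 0.9
mould [371. 432.] 451 z 96.9 [ 492.8 -163.1] [35.2  7. ] 16.1
handle [354. 442.] 367 z 137.8 [ 515.2 -142.5] [15.9 12.9] 15.6
collar [317. 261.] 995 z 94.6 [ 584.3 -106.7] [24.5 30.5] 13.2
```

View pics/w3.png

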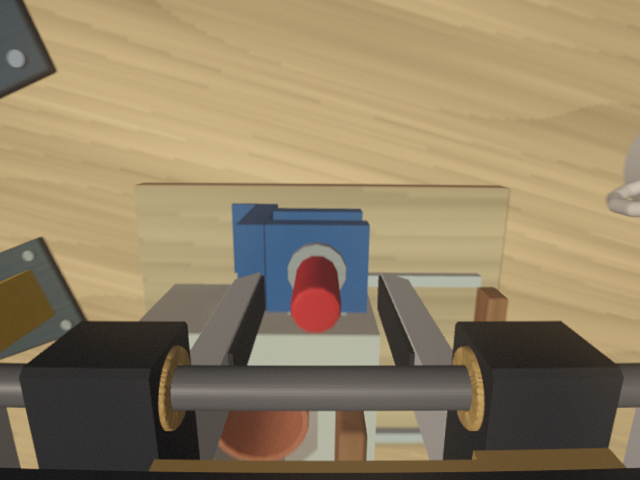

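The pin, at (316,300), sits centrally between the open fingers. I'll descend 15 mm and close.

>>> {"op": "servo_tool", "data": {"commands": [{"dp":[0.5,8,1.5],"turn":[0,0,0]},{"dp":[0.5,15,2],"turn":[0,0,0]},{"dp":[0.5,15,2],"turn":[0,0,0]}]}}

```text
clock: 2.8
eef_pos: [581.6, -107.5, 106.7]
eef_rot: [-1.575, 0.003, -1.308]
wrist_force: [-0.1, -0.7, 0.5]
finger_gap: 51.7
```

>>> {"op": "servo_tool", "data": {"commands": [{"dp":[0,0,0],"turn":[0,0,0]},{"dp":[0,0,0],"turn":[0,0,0]},{"dp":[0,0,0],"turn":[0,0,0]},{"dp":[0,0,0],"turn":[0,0,0]},{"dp":[0,0,0],"turn":[0,0,0]}], "grip": 1, "force": 30}}

```text
clock: 3.22
eef_pos: [581.7, -107.2, 107.2]
eef_rot: [-1.574, 0.003, -1.308]
wrist_force: [-3.2, 12.5, 1.8]
finger_gap: 21.9
```

```bash
python3 go.py 581.1 -107.4 200 -75
```

```text
t 3.22 pos [ 581.7 -107.2  107.2] rot [-90.18   0.17 -74.97] F [-3.2 12.5  1.8] gap 21.9 j [-0.24  0.49  1.5   0.    1.16  1.06]
dp [ -0.3 -92.8  -0.9] turn [ 0.18  0.03 -0.17]
```

Grasped, gap 21.9 (handle 22 mm). There's a 12 N side load, so I'll relieve it a little and lift straight up.

>>> {"op": "servo_tool", "data": {"commands": [{"dp":[-0.5,0,0],"turn":[0,0,0]},{"dp":[-0.6,-3,0],"turn":[0,0,0]},{"dp":[-0.6,-8,0],"turn":[0,0,0]},{"dp":[-0.6,-14,0],"turn":[0,0,0]}]}}

```text
clock: 3.55
eef_pos: [581.5, -106.7, 121.4]
eef_rot: [-1.574, 0.003, -1.308]
wrist_force: [-0.8, 0.4, -1.4]
finger_gap: 21.5
```

>>> {"op": "servo_tool", "data": {"commands": [{"dp":[0,-8,0],"turn":[0,0,0]},{"dp":[0,-18,0],"turn":[0,0,0]},{"dp":[0,-30,0],"turn":[0,0,0]},{"dp":[0,-44,0],"turn":[0,0,0]},{"dp":[0,-58,0],"turn":[0,0,0]}]}}

```text
clock: 3.97
eef_pos: [581.8, -106.9, 181.2]
eef_rot: [-1.574, 0.003, -1.308]
wrist_force: [-0.3, 0.1, -1.3]
finger_gap: 21.6
```

>>> {"op": "servo_tool", "data": {"commands": [{"dp":[0,-12,0],"turn":[0,0,0]},{"dp":[0,-25,0],"turn":[0,0,0]},{"dp":[0,-30,0],"turn":[0,0,0]},{"dp":[0,-30,0],"turn":[0,0,0]}]}}

```text
clock: 4.3
eef_pos: [582.4, -107.1, 213.1]
eef_rot: [-1.571, 0.001, -1.308]
wrist_force: [0.7, 1.0, -2.0]
finger_gap: 21.6
```

```bash
python3 go.py 462 115.5 205 -55
python3 - <<'E'
from cell import manip
import cv2
c=manip.camera("side");cv2.imwrite("pics/side1.png",cv2.resize(c["img"][130:330,200:440,::-1],None,fx=3,fy=3))
E
```

```text
t 4.3 pos [ 582.4 -107.1  213.1] rot [-9.003e+01  8.000e-02 -7.497e+01] F [ 0.7  1.  -2. ] gap 21.6 j [-0.24  0.39  1.38  0.    1.37  1.06]
dp [-246.2    8.5  -58.5] turn [  0.02 -19.97  -0.09]
```

View pics/side1.png

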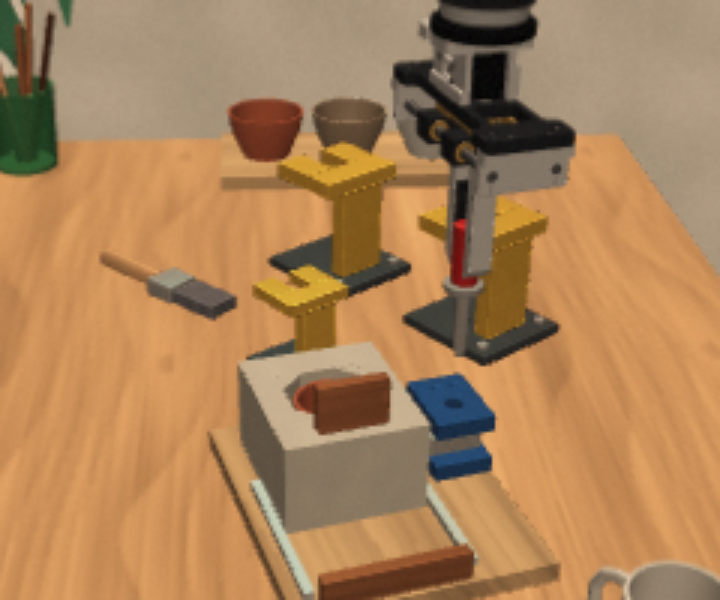

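The pin is out and upright in the fingers at about (460,280) in the crop, and the bore at (455,403) is empty. Moving to the rest.

```bash
python3 go.py 425 106 215 -75
```

```text
t 4.35 pos [ 582.  -107.   211.8] rot [-90.12   0.13 -74.97] F [-0.4 -0.3 -2.3] gap 21.9 j [-0.24  0.39  1.38  0.    1.37  1.06]
dp [-246.5   -2.4  -96.4] turn [ 0.12  0.03 -0.13]
```

>>> {"op": "servo_tool", "data": {"commands": [{"dp":[-12,-2,-5],"turn":[0,0,0]},{"dp":[-36,-2,-14],"turn":[0,0,0]},{"dp":[-64,-2,-25],"turn":[0,0,0]},{"dp":[-92,-2,-36],"turn":[0,0,0]},{"dp":[-122,-2,-48],"turn":[0,0,0]}]}}

```text
clock: 4.77
eef_pos: [502.8, -0.9, 213.2]
eef_rot: [-1.574, 0.003, -1.309]
wrist_force: [0.7, 1.0, -2.0]
finger_gap: 21.6
```

>>> {"op": "servo_tool", "data": {"commands": [{"dp":[-28,0,-11],"turn":[0,0,0]},{"dp":[-54,0,-21],"turn":[0,0,0]},{"dp":[-78,0,-31],"turn":[0,0,0]},{"dp":[-100,0,-40],"turn":[0,0,0]},{"dp":[-112,0,-44],"turn":[0,0,0]}]}}

```text
clock: 5.18
eef_pos: [429.6, 97.3, 213.1]
eef_rot: [-1.575, 0.003, -1.308]
wrist_force: [-0.5, -0.8, -3.2]
finger_gap: 21.8
```

>>> {"op": "servo_tool", "data": {"commands": [{"dp":[0,0,0],"turn":[0,0,0]},{"dp":[0,0,0],"turn":[0,0,0]},{"dp":[0,0,0],"turn":[0,0,0]}]}}

```text
clock: 5.43
eef_pos: [429.8, 96.9, 212.8]
eef_rot: [-1.576, 0.003, -1.308]
wrist_force: [0.2, 0.1, -1.8]
finger_gap: 21.2
```

```bash
python3 look.py w4; python3 go.py 425 106 215 -75; python3 meas.py w4
```

```text
t 5.48 pos [429.9  96.7 212.8] rot [-90.29   0.17 -74.97] F [ 0.2 -0.4 -1.5] gap 21.6 j [0.14 0.05 1.8  0.   1.3  1.44]
dp [-10.2  -2.1  -2.3] turn [ 0.29  0.03 -0.17]
redall [318. 320.] 3361 z 249.8 [430.   95.1] [21.3 21.2] 65.5
mould [558. 236.] 15635 z 97.0 [476.7 -87.2] [120.7 120.5] 14.7
yel [84. 26.] 348 z 88.9 [528.4 287.6] [31.8  9.9] 18.8
yel [301. 199.] 75 z 88.1 [449.8 115.5] [ 1.1 32.8] 34.9
```

View pics/w4.png

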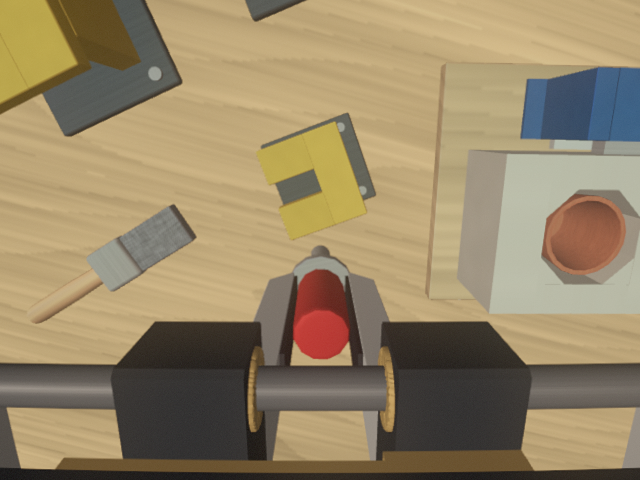

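```bash
cat > rest.py <<'E'
from h import *
import sys
s,c=pickle.load(open(sys.argv[1]+".pkl","rb"));X=cloud(c,s);H=hsv(c);h,S,V=H[...,0],H[...,1],H[...,2]
R=Rn.from_euler("xyz",s["eef_rot"]).as_matrix();He=np.array(c["hand_eye"]);O=R@He[:3,3]+s["eef_pos"]
zt=89.0
D=X-O;P=O+D*((zt-O[2])/D[...,2])[...,None]
m=(h>18)&(h<34)&(S>120)&(V>120)&(abs(X[...,2]-89)<6)&(np.hypot(P[...,0]-464,P[...,1]-111)<55)
print("n",m.sum(),"z",np.median(X[m][:,2]))
Q=P[m][:,:2];r=cv2.minAreaRect(Q.astype(np.float32));print("rect",r)
from scipy.optimize import minimize
# IoU-type fit of plate model on a pixel patch
near=(np.hypot(P[...,0]-464,P[...,1]-111)<60)&(np.isfinite(P[...,0]))
G=P[near][:,:2];lab=m[near]
sg=lambda a:1/(1+np.exp(-a/0.5))
def model(q):
    x0,y0,a=q;cc,ss=np.cos(a),np.sin(a);d=G-[x0,y0];lx=d[:,0]*cc+d[:,1]*ss;ly=-d[:,0]*ss+d[:,1]*cc
    pl=sg(35-abs(lx))*sg(31-ly)*sg(ly+30);no=sg(9-abs(lx))*sg(ly+4)
    return pl*(1-no)
f=lambda q:np.mean((model(q)-lab)**2)
best=minimize(f,[465,110,np.radians(35)],method="Nelder-Mead",options=dict(xatol=1e-3,fatol=1e-7,maxiter=2000,initial_simplex=[[465,110,.61],[468,110,.61],[465,113,.61],[465,110,.66]]))
x0,y0,a=best.x;print("fit",best.x.round(2),np.degrees(a).round(2),best.fun)
print("seat",(x0-6*np.sin(a)).round(2),(y0+6*np.cos(a)).round(2))
# pin
col=(S<60)&(V>90)&(abs(X[...,2]-200)<6)&(np.hypot(X[...,0]-s["eef_pos"][0],X[...,1]-s["eef_pos"][1])<25)
red=((h<6)|(h>174))&(S>150)&(X[...,2]>s["eef_pos"][2]+34)
print("redtop",cv2.minAreaRect(X[red][:,:2].astype(np.float32)),np.median(X[red][:,2]))
sh=(np.hypot(X[...,0]-s["eef_pos"][0],X[...,1]-s["eef_pos"][1])<14)&(X[...,2]<s["eef_pos"][2]-25)&(X[...,2]>120)&(S<80)
v,u=np.nonzero(sh);print("shaft px",u.min(),u.max(),v.min(),v.max(),"xyz tip",X[sh][X[sh][:,2]<np.percentile(X[sh][:,2],30)].mean(0));
E
python3 rest.py w4
```

```text
n 6868 z 88.70600124594442
rect ((464.2982177734375, 111.04289245605469), (69.20626068115234, 60.47733688354492), 35.33491134643555)
fit [464.59 110.79   0.61] 35.2 0.007938198984147741
seat 461.13 115.69
redtop ((429.9931335449219, 95.02359771728516), (21.220287322998047, 21.199735641479492), 65.465576171875) 250.28785065864628
shaft px 311 329 246 254 xyz tip [433.54668615  97.27008    146.56663748]
```

The fit of the plate gives the seat at (461.1,115.7), against (461.7,116.1) from the scene camera. The wrist camera appears biased by about 1.5 mm in tool x, judging by the held pin. I'll hover with the tip just above the notch and compare the two directly.

```bash
python3 go.py 461 117 180 -75
```

```text
t 5.48 pos [429.9  96.7 212.8] rot [-90.29   0.17 -74.97] F [ 0.2 -0.4 -1.5] gap 21.6 j [0.14 0.05 1.8  0.   1.3  1.44]
dp [-11.4  32.7  35.5] turn [ 0.29  0.03 -0.17]
```

>>> {"op": "servo_tool", "data": {"commands": [{"dp":[-4,5,12],"turn":[0.1,0,0]},{"dp":[-8,15,25],"turn":[0.3,0,-0.2]},{"dp":[-11.4,27,35.5],"turn":[0.3,0,-0.2]},{"dp":[-11.4,32,35.5],"turn":[0.3,0,-0.2]},{"dp":[-11.4,32,35.5],"turn":[0.3,0,-0.2]}]}}

```text
clock: 5.9
eef_pos: [460.6, 116.3, 179.2]
eef_rot: [-1.574, -0.0, -1.309]
wrist_force: [-1.2, -0.3, -1.1]
finger_gap: 21.2
```

>>> {"op": "servo_tool", "data": {"commands": [{"dp":[0,0,0],"turn":[0,0,0]},{"dp":[0,0,0],"turn":[0,0,0]}]}}

```text
clock: 6.07
eef_pos: [460.5, 115.8, 179.5]
eef_rot: [-1.574, -0.0, -1.31]
wrist_force: [0.2, 0.0, -1.8]
finger_gap: 21.8
```

```bash
python3 look.py w5; python3 go.py 461 117 180 -75
python3 - <<'E'
from h import *
from cell import manip
cs=[]
for n in("scene","side"):
    c=manip.camera(n);pickle.dump(c,open(n+"5.pkl","wb"))
    u,v=proj(c,[461,117,110])[0].astype(int);print(n,u,v)
    cs.append(cv2.resize(c["img"][v-60:v+60,u-60:u+60,::-1],(400,400),interpolation=2))
cv2.imwrite("pics/ss5.png",np.hstack(cs))
E
```

```text
t 6.12 pos [460.5 115.9 179.7] rot [-9.014e+01 -2.000e-02 -7.503e+01] F [-0.6 -0.2 -1.4] gap 21.6 j [ 0.17  0.16  1.76 -0.    1.23  1.48]
dp [-1.  -0.3  0.7] turn [ 0.14 -0.03  0.02]
scene 397 268
side 298 217
```

View pics/w5.png

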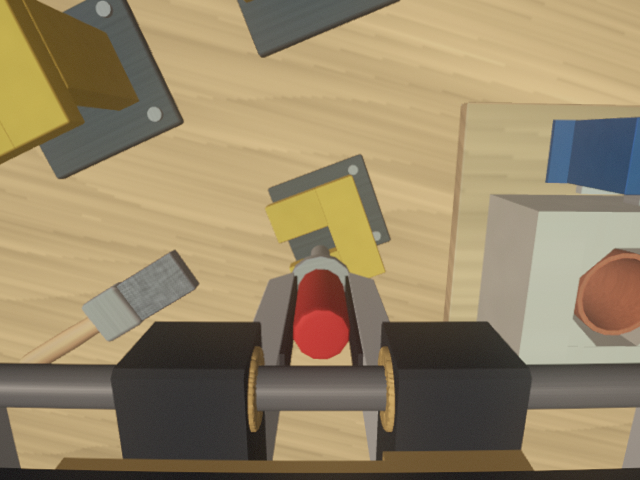

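View pics/ss5.png

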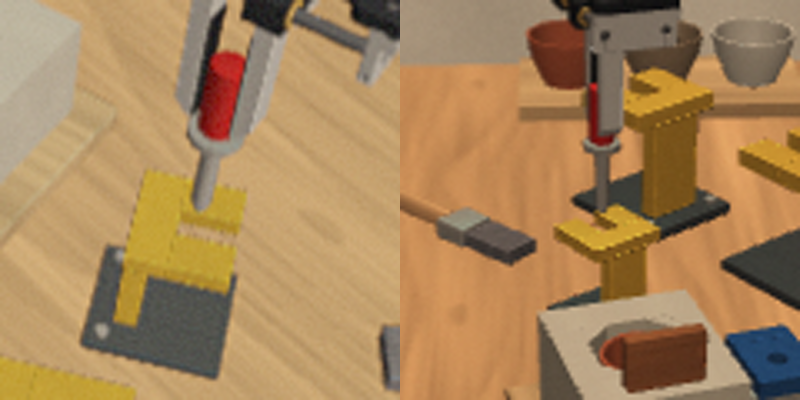

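```bash
cat > ov.py <<'E'
from h import *
import sys
tx,ty,zo=map(float,sys.argv[1:4]); rx,ry,ra=map(float,sys.argv[4:7]); tag=sys.argv[7]
a=np.radians(ra);cs=[]
def W(l):
    l=np.array(l,float);return np.c_[rx+l[:,0]*np.cos(a)-l[:,1]*np.sin(a),ry+l[:,0]*np.sin(a)+l[:,1]*np.cos(a),np.full(len(l),90.)]
out=[[-35,-30],[35,-30],[35,31],[9,31],[9,-4],[-9,-4],[-9,31],[-35,31]]
for n in("scene","side"):
    c=pickle.load(open(n+tag+".pkl","rb"))
    u,v=proj(c,[tx,ty,zo-30])[0].astype(int);f=8;w=25*2
    I=cv2.resize(c["img"][v-w:v+w,u-w:u+w,::-1].copy(),None,fx=f,fy=f,interpolation=cv2.INTER_CUBIC)
    tr=lambda P:(((proj(c,P)-[u-w,v-w]+.5)*f)).astype(np.int32)
    cv2.polylines(I,[tr(W(out))],True,(0,255,0),1)
    t=np.linspace(0,2*np.pi,30)
    for z,r in((zo-58,4),(zo-40,6),(zo,16)):
        cv2.polylines(I,[tr(np.c_[tx+r*np.cos(t),ty+r*np.sin(t),np.full(30,z)])],True,(255,0,255),1)
    cs.append(cv2.resize(I,(400,400),interpolation=cv2.INTER_AREA))
cv2.imwrite("pics/ov"+tag+".png",np.hstack(cs))
E
python3 ov.py 460.5 115.9 163 464.6 111.2 35.2 5
```

```text
(no output)
```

View pics/ov5.png

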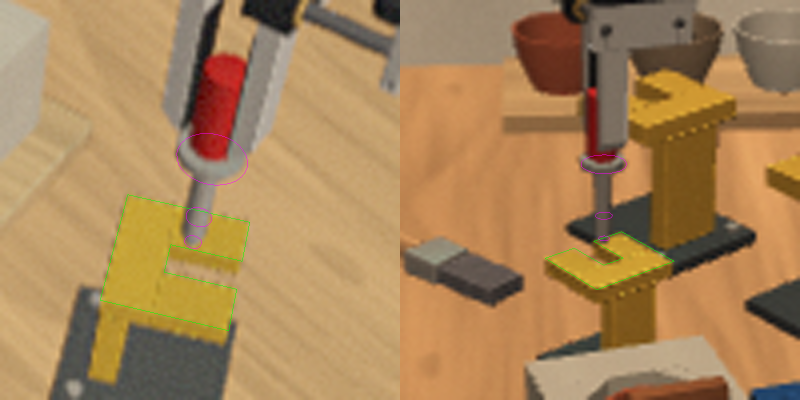

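The overlay of the predicted pin (magenta) and plate (green) matches both pictures to within about 1 mm, and the shaft is over the notch. Descending with a 0.6 mm correction.

>>> {"op": "servo_tool", "data": {"commands": [{"dp":[0,5,0.6],"turn":[0,0,0]},{"dp":[0,12,0.7],"turn":[0,0,0]},{"dp":[0,20,0.7],"turn":[0,0,0]},{"dp":[0,25,0.7],"turn":[0.1,0,0]},{"dp":[0,25,0.7],"turn":[0.1,0,0]}]}}

```text
clock: 6.63
eef_pos: [460.6, 116.1, 153.2]
eef_rot: [-1.573, -0.0, -1.309]
wrist_force: [0.4, 0.4, -1.7]
finger_gap: 21.4
```

```bash
python3 go.py 461.1 116.1 107.5 -75
python3 - <<'E'
from h import *
from cell import manip
for n in("scene","side"):
    c=manip.camera(n);pickle.dump(c,open(n+"6.pkl","wb"))
E
python3 ov.py 460.9 115.9 138 464.6 111.2 35.2 6
```

```text
t 6.63 pos [460.6 116.1 153.2] rot [-9.014e+01 -1.000e-02 -7.502e+01] F [ 0.4  0.4 -1.7] gap 21.4 j [ 0.17  0.19  1.79 -0.    1.17  1.48]
dp [ 0.2 45.7  0.6] turn [ 0.14 -0.02  0.01]
```

View pics/ov6.png

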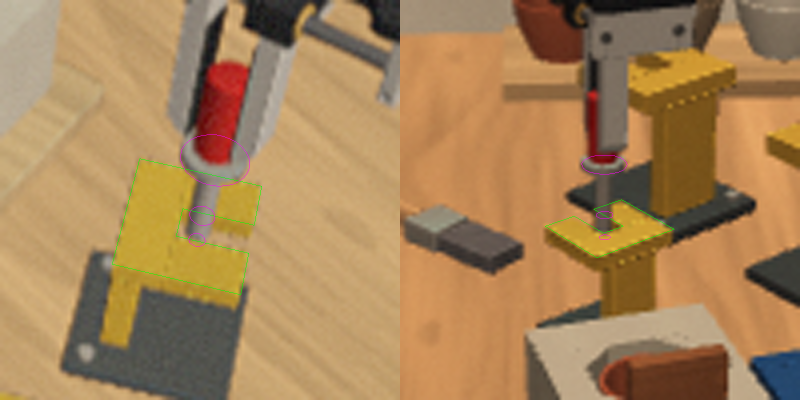

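The shaft is inside the notch with no contact force. Lowering the rest of the way.

>>> {"op": "servo_tool", "data": {"commands": [{"dp":[0,8,0.5],"turn":[0,0,0]},{"dp":[0,18,0.6],"turn":[0,0,0]},{"dp":[0,28,0.6],"turn":[0,0,0]},{"dp":[0,36,0.6],"turn":[0,0,0]},{"dp":[0,40,0.6],"turn":[0,0,0]}]}}

```text
clock: 7.15
eef_pos: [461.1, 116.3, 112.8]
eef_rot: [-1.574, -0.0, -1.309]
wrist_force: [0.3, -0.1, -2.1]
finger_gap: 21.6
```

>>> {"op": "servo_tool", "data": {"commands": [{"dp":[0,2,0],"turn":[0,0,0]},{"dp":[0,3,0],"turn":[0,0,0]},{"dp":[0,4,0],"turn":[0,0,0]}]}}

```text
clock: 7.4
eef_pos: [461.2, 116.3, 108.8]
eef_rot: [-1.574, -0.0, -1.309]
wrist_force: [-0.5, 0.2, -1.7]
finger_gap: 21.5
```

>>> {"op": "servo_tool", "data": {"commands": [{"dp":[0,1,0],"turn":[0,0,0]},{"dp":[0,2,0],"turn":[0,0,0]},{"dp":[0,2,0],"turn":[0,0,0]}]}}

```text
clock: 7.65
eef_pos: [461.4, 116.3, 107.1]
eef_rot: [-1.573, -0.0, -1.309]
wrist_force: [-0.1, 0.9, -1.3]
finger_gap: 21.8
```

```bash
python3 go.py 461.1 116.1 107.5 -75
python3 - <<'E'
from h import *
from cell import manip
for n in("scene","side"):
    c=manip.camera(n);pickle.dump(c,open(n+"7.pkl","wb"))
E
python3 ov.py 461.1 116.1 90 464.6 111.2 35.2 7
```

```text
t 7.65 pos [461.4 116.3 107.1] rot [-9.012e+01 -1.000e-02 -7.502e+01] F [-0.1  0.9 -1.3] gap 21.8 j [ 0.17  0.25  1.83 -0.    1.06  1.48]
dp [ 0.2 -0.4 -0.3] turn [ 0.12 -0.02  0.01]
```

View pics/ov7.png

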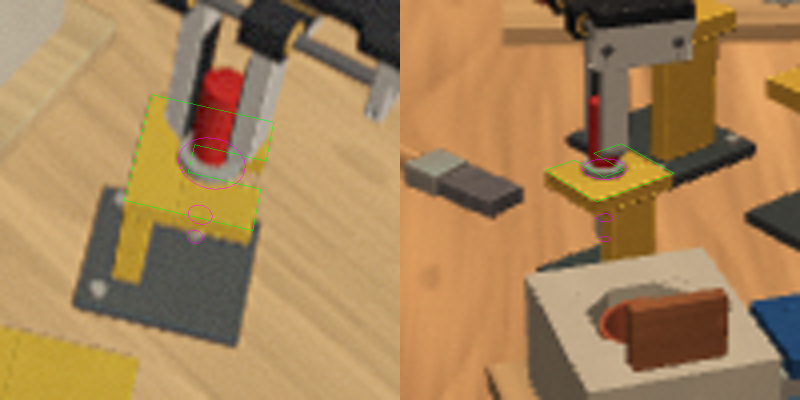

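The collar is almost on the plate, but there's no contact yet. I'll creep down.

>>> {"op": "servo_tool", "data": {"commands": [{"dp":[0,0.6,0],"turn":[0,0,0]},{"dp":[0,1.2,0],"turn":[0,0,0]},{"dp":[0,1.2,0],"turn":[0,0,0]}]}}

```text
clock: 8.0
eef_pos: [461.6, 116.5, 106.9]
eef_rot: [-1.572, -0.0, -1.309]
wrist_force: [-4.6, 0.2, 12.4]
finger_gap: 21.8
```

>>> {"op": "servo_tool", "data": {"commands": [{"dp":[0,0.7,0],"turn":[0,0,0]},{"dp":[0,1,0],"turn":[0,0,0]},{"dp":[0,1,0],"turn":[0,0,0]}]}}

```text
clock: 8.25
eef_pos: [461.8, 116.5, 106.9]
eef_rot: [-1.571, -0.0, -1.309]
wrist_force: [-5.5, -0.4, 11.9]
finger_gap: 21.2
```

Seated, with contact at 12 N. I'll release partway, then rise.

>>> {"op": "servo_tool", "data": {"commands": [{"dp":[0,0,0],"turn":[0,0,0]},{"dp":[0,0,0],"turn":[0,0,0]},{"dp":[0,0,0],"turn":[0,0,0]},{"dp":[0,0,0],"turn":[0,0,0]}], "grip": -0.1}}

```text
clock: 8.58
eef_pos: [461.8, 116.5, 106.8]
eef_rot: [-1.571, -0.0, -1.309]
wrist_force: [0.3, 0.4, 0.2]
finger_gap: 44.8
```

>>> {"op": "servo_tool", "data": {"commands": [{"dp":[0,-6,0],"turn":[0,0,0]},{"dp":[0,-18,0],"turn":[0,0,0]},{"dp":[0,-35,0],"turn":[0,0,0]},{"dp":[0,-55,0],"turn":[0,0,0]},{"dp":[0,-75,0],"turn":[0,0,0]}]}}

```text
clock: 9.0
eef_pos: [461.6, 116.5, 182.9]
eef_rot: [-1.572, -0.0, -1.309]
wrist_force: [0.3, -0.4, 0.0]
finger_gap: 52.3
```

```bash
python3 look.py w8; python3 go.py 494 -147.5 190 -75
python3 - <<'E'
from h import *
from cell import manip
for n in("scene","side"):
    c=manip.camera(n);pickle.dump(c,open(n+"8.pkl","wb"))
E
python3 ov.py 461.1 116.1 90 464.6 111.2 35.2 8
```

```text
t 9.05 pos [463.1 116.8 186.9] rot [-8.973e+01 -4.000e-02 -7.500e+01] F [ 1.1 -0.3  4.6] gap 51.7 j [ 0.17  0.15  1.75 -0.    1.24  1.48]
dp [263.3  -3.1 -38.5] turn [-0.27 -0.    0.04]
```

View pics/ov8.png

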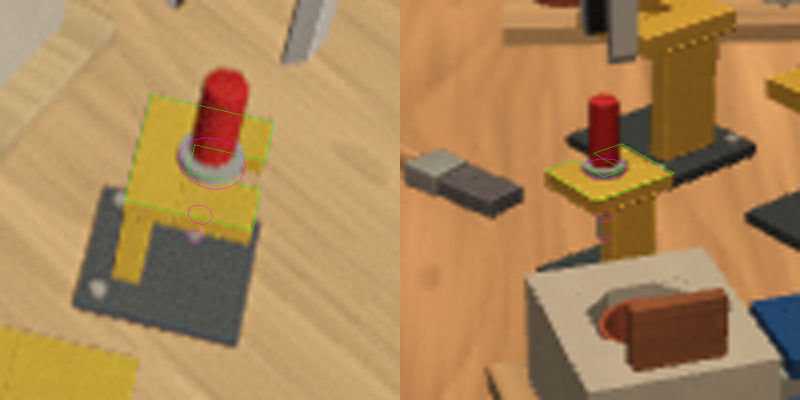

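View pics/w8.png

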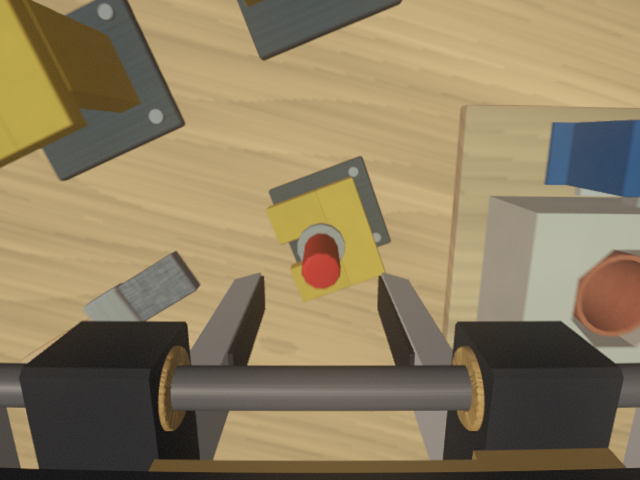

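The pin hangs upright by its collar in the notch, at (322,255) in the wrist view and (215,120) in the scene crop. Now the wooden handle.

>>> {"op": "servo_tool", "data": {"commands": [{"dp":[12,0,-2],"turn":[0,0,0]},{"dp":[36,0,-5],"turn":[0,0,0]},{"dp":[66,0,-10],"turn":[0,0,0]},{"dp":[96,0,-14],"turn":[0,0,0]},{"dp":[126,0,-18],"turn":[0,0,0]}]}}

```text
clock: 9.57
eef_pos: [477.1, -10.9, 182.2]
eef_rot: [-1.57, -0.0, -1.309]
wrist_force: [0.3, 0.2, -0.1]
finger_gap: 51.7
```

>>> {"op": "servo_tool", "data": {"commands": [{"dp":[30,0,-5],"turn":[0,0,0]},{"dp":[60,0,-9],"turn":[0,0,0]},{"dp":[88,0,-16],"turn":[0,0,0]},{"dp":[114,0,-26],"turn":[0,0,0]},{"dp":[132,0,-36],"turn":[0,0,0]}]}}

```text
clock: 9.98
eef_pos: [475.9, -149.7, 180.9]
eef_rot: [-1.571, 0.001, -1.309]
wrist_force: [-0.1, -0.0, -0.1]
finger_gap: 51.6
```

>>> {"op": "servo_tool", "data": {"commands": [{"dp":[0,0,0],"turn":[0,0.3,0]},{"dp":[0,0,0],"turn":[0,0.3,0]},{"dp":[0,0,0],"turn":[0,0.3,0]}]}}

```text
clock: 10.23
eef_pos: [475.8, -149.0, 180.2]
eef_rot: [-1.572, 0.002, -1.315]
wrist_force: [-0.2, 1.1, 0.4]
finger_gap: 51.5
```

```bash
python3 look.py w9; python3 go.py 494 -147.5 107 -75.3; python3 meas.py w9
```

```text
t 10.28 pos [ 475.9 -148.8  180.4] rot [-9.007e+01  8.000e-02 -7.529e+01] F [0.2 0.1 0.7] gap 51.6 j [-0.38  0.21  1.69  0.    1.24  0.94]
dp [ 3.4 73.4 17.9] turn [ 0.07  0.01 -0.08]
mould [233. 208.] 25714 z 96.6 [479.4 -97.3] [120.6 140.5] 14.5
handle [332. 240.] 632 z 138.1 [ 493.6 -149.4] [58.6 11.7] 14.0
```

View pics/w9.png

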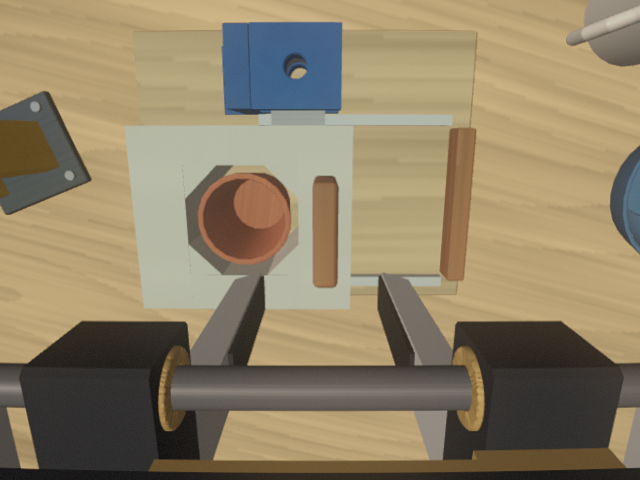

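The beaker stands at (245,218) in the cavity, the handle is at (325,232), the bore is empty at (297,66), and the end stop is at (458,205). Moving over the handle and down.

>>> {"op": "servo_tool", "data": {"commands": [{"dp":[2,0,9],"turn":[0,0,0]},{"dp":[3.6,12,18],"turn":[0,0,0]},{"dp":[3.7,32,18],"turn":[0,0,0]},{"dp":[3.7,52,18],"turn":[0,0,0]},{"dp":[3.7,70,18],"turn":[0,0,0]}]}}

```text
clock: 10.7
eef_pos: [494.9, -146.6, 109.2]
eef_rot: [-1.572, 0.002, -1.313]
wrist_force: [0.7, 1.0, -0.1]
finger_gap: 51.7
```

>>> {"op": "servo_tool", "data": {"commands": [{"dp":[0,0,0],"turn":[0,0,0]},{"dp":[0,0,0],"turn":[0,0,0]}]}}

```text
clock: 10.87
eef_pos: [495.2, -145.6, 108.9]
eef_rot: [-1.573, 0.003, -1.311]
wrist_force: [0.0, 0.1, 0.1]
finger_gap: 51.4
```

```bash
python3 look.py w10; python3 go.py 494 -147.9 107 -75.3; python3 meas.py w10
```

```text
t 10.92 pos [ 495.6 -146.   109.8] rot [-9.006e+01  9.000e-02 -7.514e+01] F [ 0.4 -0.5  0.3] gap 51.5 j [-0.36  0.33  1.72  0.    1.09  0.95]
dp [ 1.4  2.8 -2. ] turn [ 0.06  0.16 -0.09]
mould [207. 234.] 31555 z 96.6 [488.6 -94.6] [101.6 141.2] 14.4
handle [332. 308.] 998 z 138.1 [ 500.  -147.3] [46.5 12.5] 15.6
```

View pics/w10.png

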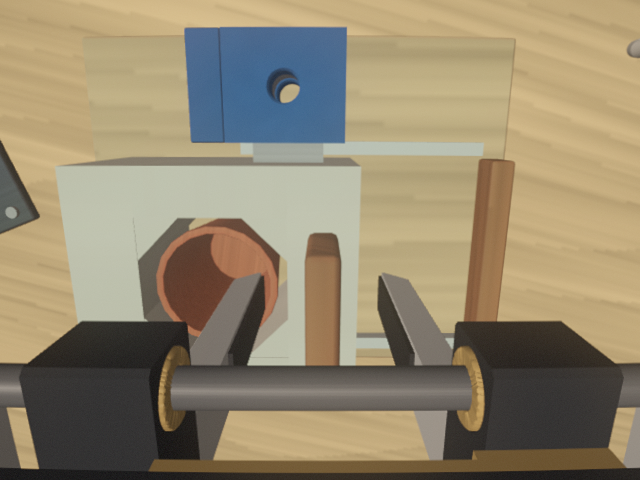

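>>> {"op": "servo_tool", "data": {"commands": [{"dp":[1.5,2,-1.5],"turn":[0,0.2,0]},{"dp":[1.5,2,-1.5],"turn":[0,0.2,0]}]}}

```text
clock: 11.08
eef_pos: [495.1, -148.0, 108.8]
eef_rot: [-1.57, 0.001, -1.315]
wrist_force: [-0.1, 0.2, -0.1]
finger_gap: 52.0
```

>>> {"op": "servo_tool", "data": {"commands": [{"dp":[0,0,0],"turn":[0,0,0]},{"dp":[0,0,0],"turn":[0,0,0]},{"dp":[0,0,0],"turn":[0,0,0]},{"dp":[0,0,0],"turn":[0,0,0]},{"dp":[0,0,0],"turn":[0,0,0]}], "grip": 1, "force": 30}}

```text
clock: 11.5
eef_pos: [495.1, -148.0, 108.9]
eef_rot: [-1.57, 0.0, -1.315]
wrist_force: [-0.2, 0.0, 1.0]
finger_gap: 22.0
```

```bash
python3 go.py 494 -147.9 107 -75.4
```

```text
t 11.5 pos [ 495.1 -148.   108.9] rot [-8.997e+01  2.000e-02 -7.534e+01] F [-0.2  0.   1. ] gap 22.0 j [-0.36  0.33  1.72  0.    1.09  0.95]
dp [-0.4  1.9 -1. ] turn [-0.03  0.06 -0.02]
```

>>> {"op": "servo_tool", "data": {"commands": [{"dp":[0,0,0],"turn":[0,0,0]},{"dp":[0,0,0],"turn":[0,0,0]},{"dp":[0,0,0],"turn":[0,0,0]}]}}

```text
clock: 11.75
eef_pos: [495.0, -147.9, 108.9]
eef_rot: [-1.57, 0.001, -1.315]
wrist_force: [-1.6, 2.5, 0.8]
finger_gap: 14.2
```

Gripped, gap 14.2 (handle 14 mm). I'll pull along tool +x (fixture −y) and watch the force.

>>> {"op": "servo_tool", "data": {"commands": [{"dp":[2,0,0],"turn":[0,0,0]},{"dp":[6,0,0],"turn":[0,0,0]},{"dp":[11,0,0],"turn":[0,0,0]},{"dp":[16,0,0],"turn":[0,0,0]},{"dp":[20,0,0],"turn":[0,0,0]}]}}

```text
clock: 12.17
eef_pos: [500.2, -167.9, 108.9]
eef_rot: [-1.57, 0.001, -1.315]
wrist_force: [-0.7, 3.6, 1.4]
finger_gap: 13.8
```

```bash
python3 go.py 515.2 -226.1 108.9 -75.4
```

```text
t 12.17 pos [ 500.2 -167.9  108.9] rot [-8.998e+01  4.000e-02 -7.536e+01] F [-0.7  3.6  1.4] gap 13.8 j [-0.39  0.35  1.69  0.    1.1   0.92]
dp [60.1 -0.1 -0.2] turn [-0.02  0.04 -0.04]
```

Only friction (about 3.6 N), and it's moving cleanly.

>>> {"op": "servo_tool", "data": {"commands": [{"dp":[6,0,0],"turn":[0,0,0]},{"dp":[13,0,0],"turn":[0,0,0]},{"dp":[20,0,0],"turn":[0,0,0]},{"dp":[27,0,0],"turn":[0,0,0]},{"dp":[33,0,0],"turn":[0,0,0]}]}}

```text
clock: 12.58
eef_pos: [508.8, -200.8, 108.9]
eef_rot: [-1.57, 0.001, -1.316]
wrist_force: [-1.6, 2.6, 2.7]
finger_gap: 14.1
```

>>> {"op": "servo_tool", "data": {"commands": [{"dp":[5,0,0],"turn":[0,0,0]},{"dp":[10,0,0],"turn":[0,0,0]},{"dp":[15,0,0],"turn":[0,0,0]},{"dp":[19,0,0],"turn":[0,0,0]},{"dp":[22,0,0],"turn":[0,0,0]}]}}

```text
clock: 13.0
eef_pos: [514.4, -222.5, 108.9]
eef_rot: [-1.57, 0.001, -1.316]
wrist_force: [-1.7, 2.9, 3.7]
finger_gap: 13.5
```

```bash
python3 go.py 515.2 -226.1 108.9 -75.4
```

```text
t 13.0 pos [ 514.4 -222.5  108.9] rot [-8.998e+01  3.000e-02 -7.538e+01] F [-1.7  2.9  3.7] gap 13.5 j [-0.47  0.42  1.6   0.    1.13  0.84]
dp [ 3.7 -0.  -0.1] turn [-0.02  0.02 -0.03]
```

>>> {"op": "servo_tool", "data": {"commands": [{"dp":[1.5,0,0],"turn":[0,0,0]},{"dp":[3,0,0],"turn":[0,0,0]},{"dp":[4.5,0,0],"turn":[0,0,0]},{"dp":[4.5,0,0],"turn":[0,0,0]}]}}

```text
clock: 13.33
eef_pos: [514.8, -223.9, 108.8]
eef_rot: [-1.572, 0.007, -1.315]
wrist_force: [-10.3, 24.7, 12.5]
finger_gap: 14.3
```

That's a 27 N resistance at 78.4 mm measured travel. It's probably the stop, since the grip may have shifted the half about 1.5 mm while closing. I'll check.

>>> {"op": "servo_tool", "data": {"commands": [{"dp":[3,0,0],"turn":[0,0,0]},{"dp":[4,0,0],"turn":[0,0,0]},{"dp":[4,0,0],"turn":[0,0,0]}]}}

```text
clock: 13.58
eef_pos: [514.7, -223.8, 108.7]
eef_rot: [-1.574, 0.015, -1.313]
wrist_force: [-13.7, 32.3, 16.6]
finger_gap: 14.2
```

```bash
python3 look.py w11
python3 - <<'E'
from h import *
from cell import manip
print(manip.read_state()["eef_pos"],manip.read_state()["wrist_force"])
for n in("scene","side"):
    c=manip.camera(n);pickle.dump(c,open(n+"11.pkl","wb"))
    cv2.imwrite(f"pics/{n}11.png",cv2.resize(c["img"][140:340,180:440,::-1],None,fx=3,fy=3,interpolation=2))
E
```

```text
[ 514.71281964 -223.84313936  108.69094117] [-13.70353072  33.22792435  15.36909974]
```

View pics/w11.png

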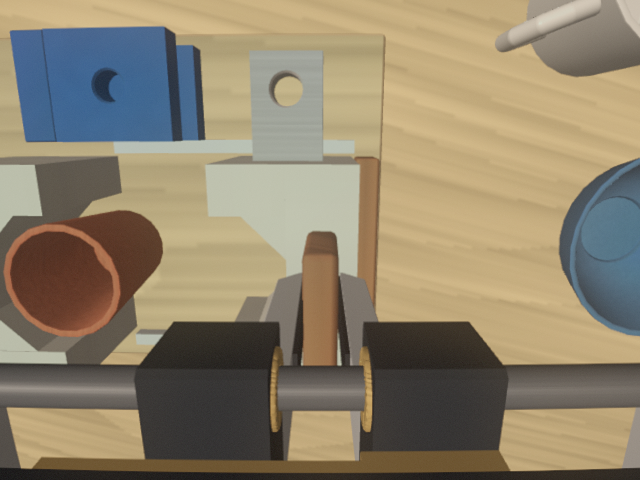

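View pics/side11.png

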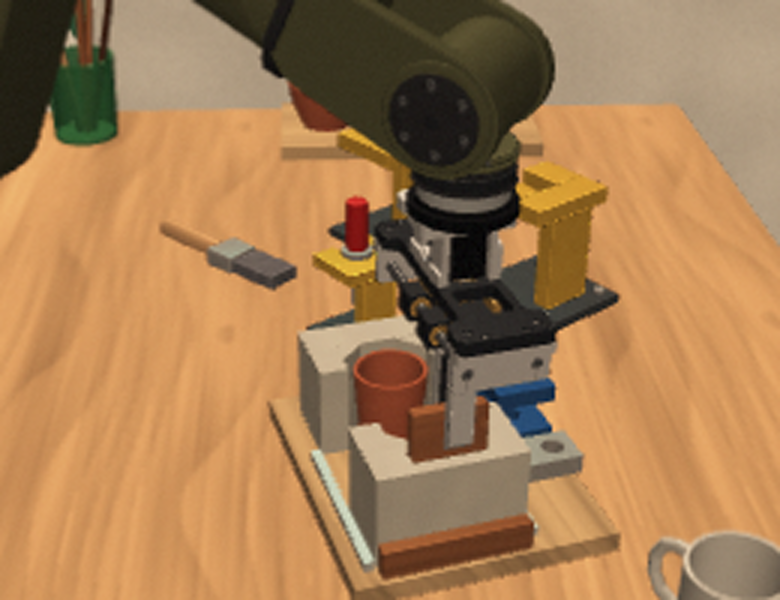

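View pics/scene11.png

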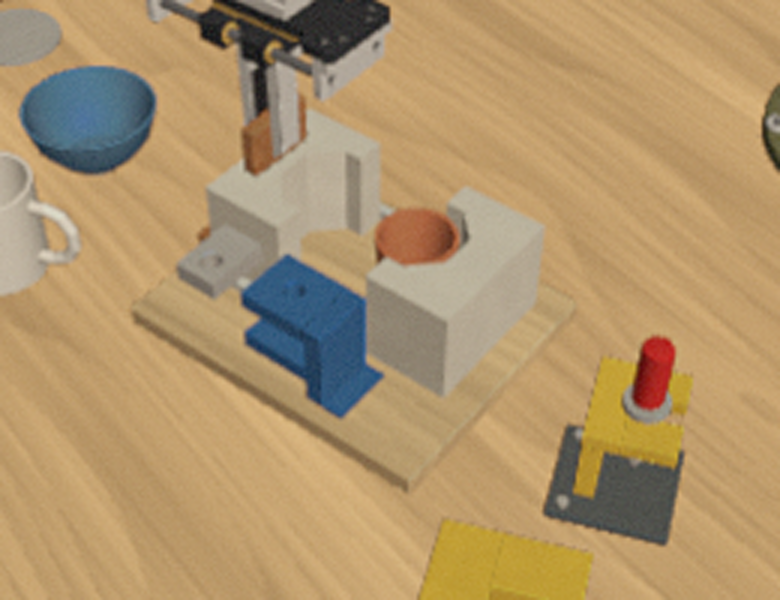

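The half is against the end stop: more force gave no more travel, and the white face meets the brown bar. The beaker is standing in place and the pin is parked. I'll unload, then release.

>>> {"op": "servo_tool", "data": {"commands": [{"dp":[0.5,0,0],"turn":[0,0,0]},{"dp":[0.5,0,0],"turn":[0,0,0]},{"dp":[0.5,0,0],"turn":[0,0,0]}]}}

```text
clock: 13.98
eef_pos: [514.7, -223.7, 108.8]
eef_rot: [-1.575, 0.015, -1.313]
wrist_force: [-4.9, 10.7, 6.3]
finger_gap: 14.0
```

>>> {"op": "servo_tool", "data": {"commands": [{"dp":[0,0,0],"turn":[0,0,0]},{"dp":[0,0,0],"turn":[0,0,0]},{"dp":[0,0,0],"turn":[0,0,0]},{"dp":[0,0,0],"turn":[0,0,0]}], "grip": -0.1}}

```text
clock: 14.32
eef_pos: [514.7, -224.0, 108.7]
eef_rot: [-1.575, 0.015, -1.313]
wrist_force: [-0.1, -0.1, -0.1]
finger_gap: 37.2
```

>>> {"op": "servo_tool", "data": {"commands": [{"dp":[0,-6,0],"turn":[0,0,0]},{"dp":[0,-20,0],"turn":[0,0,0]},{"dp":[0,-40,0],"turn":[0,0,0]},{"dp":[0,-65,0],"turn":[0,0,0]},{"dp":[0,-85,0],"turn":[0,0,0]}]}}

```text
clock: 14.73
eef_pos: [515.5, -225.4, 195.7]
eef_rot: [-1.574, 0.014, -1.313]
wrist_force: [0.9, 0.4, 0.2]
finger_gap: 52.0
```

>>> {"op": "servo_tool", "data": {"commands": [{"dp":[0,-20,-10],"turn":[0,0,0]},{"dp":[0,-40,-20],"turn":[0,0,0]},{"dp":[0,-50,-25],"turn":[0,0,0]},{"dp":[0,-50,-25],"turn":[0,0,0]},{"dp":[0,-50,-25],"turn":[0,0,0]}]}}

```text
clock: 15.15
eef_pos: [491.7, -232.5, 245.5]
eef_rot: [-1.574, 0.014, -1.314]
wrist_force: [-0.6, -0.5, -0.3]
finger_gap: 51.7
```

```bash
python3 look.py w12; python3 go.py 515 -226 108 -75
python3 - <<'E'
from h import *
from cell import manip
c=manip.camera("scene");cv2.imwrite("pics/scene12.png",c["img"][:,:,::-1]);X1=cloud(c);H=hsv(c);h,S,V=H[...,0],H[...,1],H[...,2]
X=X1;P=X[(h<15)&(S>120)&(abs(X[...,2]-140)<4)&(X[...,0]<600)]
r=cv2.minAreaRect(P[:,:2].astype(np.float32));print("scene handle",r)
P=X[(h<15)&(S>90)&(abs(X[...,2]-92)<4)&(np.hypot(X[...,0]-480,X[...,1]+97)<45)]
r=cv2.minAreaRect(P[:,:2].astype(np.float32));print("beaker rim",r, len(P))
m=((h<6)|(h>174))&(S>180)&(X[...,2]>98)&(X[...,1]>60)&(X[...,1]<160)
print("pin z",np.nanpercentile(X[m][:,2],[2,98]),X[m].mean(0))
s,w=pickle.load(open("w12.pkl","rb"));X=cloud(w,s);H=hsv(w);h,S,V=H[...,0],H[...,1],H[...,2]
P=X[(h<15)&(S>110)&(abs(X[...,2]-138.5)<4)]
r=cv2.minAreaRect(P[:,:2].astype(np.float32));print("wrist handle",r)
E
```

```text
t 15.2 pos [ 491.6 -232.2  244.7] rot [-90.23   0.87 -75.24] F [0.6 0.2 0.6] gap 51.4 j [-0.51  0.27  1.47  0.01  1.42  0.8 ]
dp [  2.  136.6  24.7] turn [ 0.22 -0.24 -0.87]
scene handle ((330.06256103515625, -123.45907592773438), (455.0500183105469, 350.9825134277344), 23.681547164916992)
beaker rim ((479.78619384765625, -97.46734619140625), (58.45665740966797, 58.467079162597656), 52.79458999633789) 116
pin z [100.70640679 147.99438791] [466.20070038 118.4879617  129.62908784]
wrist handle ((513.6389770507812, -226.50006103515625), (58.53800964355469, 11.542859077453613), 14.9788236618042)
```

View pics/scene12.png

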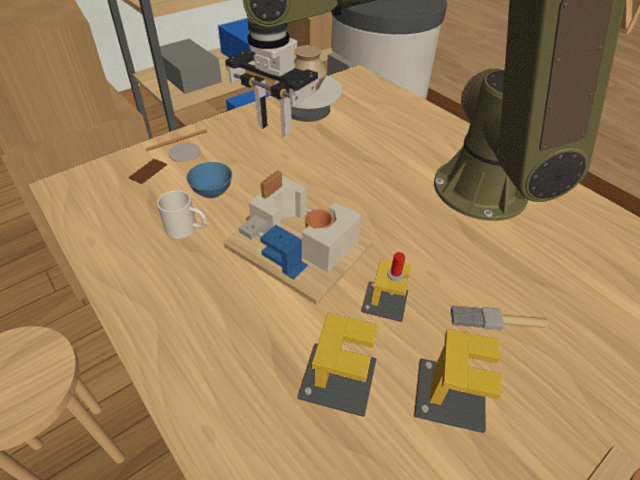

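View pics/w12.png

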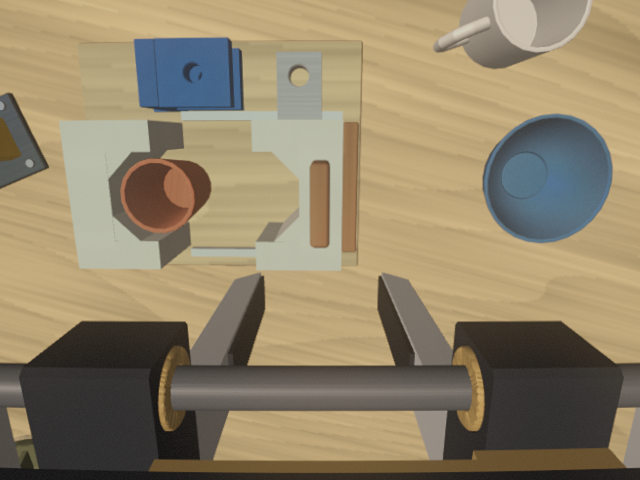

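```bash
python3 -c "
from cell import manip
print(manip.sign_off())"
```

```text
the job is handed in; nothing more can be done
None
```

The pin is parked in the small yellow rest, the sliding half of the mould is open against its stop, and the job is handed in at about 15 s of the 56 s allowed.

- **Pin:** I lifted it straight out of the clevis and lowered it into the notch of the rest with the 70 x 61 mm plate and 90 mm top. The last scene picture shows it upright, from about 101 to 148 mm high, with its collar on the plate.
- **Mould half:** I pulled the wooden handle until the force rose to about 36 N with no further movement, then eased off and released. The last wrist picture shows no gap at the end stop.
- **Travel readings:** These differ slightly. The tool moved 78.4 mm while gripping, but the handle moved 79.7 mm by the wrist camera, against 80 mm nominal. The half probably shifted about 1.5 mm as the fingers closed.
- **Beaker and other things:** The beaker rim is still centred at (479.8, -97.5), where the cavity centre was measured. The mug, bowl and brush look unmoved by eye in the last scene picture. I did not measure them.
- **Failed check:** The scene-camera handle measurement gave a meaningless box, so I relied on the wrist camera for the handle.
- **At hand-in:** The gripper was open, clear of everything, with no force on the wrist.

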